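Dust off a polished specimen and hold the magnifier over it

ROBOT

A 7-joint arm with a two-finger parallel gripper is mounted at the origin on the work surface. World frame = base frame: x ahead of the robot, y to its left, z up, the work surface at z = 0. Lengths are in m, angles in rad, forces in N, time in s.
With the tool pointing down it reaches from about 0.425 to 0.95 m from the base axis. Payload 4.7 kg.
Tool frame: the origin (TCP) lies at the very end of the fingers, on their centre line; the grasp point (between the pads) lies 19 mm behind it; z points along the fingers, y is the line along which they close (so a half turn about z gives the same grasp; the last joint's range is limited). The gripper opens to 85 mm and grips with 20 to 120 N. Pads are 22 mm wide; open, the fingers measure 114 mm over their backs; the gripper's body (76 mm by 85 mm) begins 54 mm behind the grasp point. The pads swing forward as they close: fully open they stand 13 mm farther back than shut.
Start: joints at [-0.029, 0.469, -0.049, 1.532, 0.024, 1.141, -0.082], TCP at [0.675, 0, 0.206] pointing down, gripper open.
Joint ranges: [-2.59, 2.59], [-0.33, 1.99], [-1.39, 1.29], [0.1, 2.45], [-1.04, 4.18], [0.21, 1.99], [-2.66, 2.66]. Speed limits (rad/s): [2.57, 2.57, 3.14, 3.14, 3.14, 3.14, 3.14].

INTERFACE

Orientations are given as a unit quaternion [x, y, z, w].
In Python, from workcell import r, eyes, ticket, recognise gives the robot as it stands.
- The arm moves only by the shell command python3 -m creep 'ROWS' [FORCE]. ROWS is JSON, a list of rows, each a list of 7 numbers: the opening, from -1 (shut) to 1 (fully open), then the shift along the tool's x, y, z in m, then the turn, a rotation vector about the tool's x, y, z in rad. A call has 1 to 5 rows; each row shifts and turns the commanded pose from where the row before left it, along the tool's axes as they then stand; what a row does not reach is not made up. A row lasts 1/8 s, in which the tool goes at most 62.5 mm and 10.7 degrees, less where a joint would pass 70% of its speed; a pose out of reach is approached as far as the arm can. A call is refused whole if a number of a shift passes 0.0625 or a number of a turn 0.188, either way. A call with a gripper value outside its range is refused whole. The fingers move at their own pace and stop on an object; FORCE is the grip in N (left out, the last holds). Time passes only in rows, so rows that do not move let the fingers close. It gives the time, the measured TCP pose, the force, the opening and the grip force at its end, in the units of the state.
- r.read_state(): the state, without advancing time (a new reading comes with each control period).
- eyes.grab_frame(name): name is "scene" or "side" or "wrist"; returns a dict with "color" (400x640x3 uint8, red, green, blue), "fovy" (degrees; the focal length in pixels is half the picture's height over the tangent of half this angle, whatever the lens; pixels are square), "cx", "cy" (the principal point, pixels), "R" (3x3) and "t" (3): a world point X has camera coordinates R X + t; the wrist camera has in their place "hand_eye" (4x4, takes a point from camera to tool coordinates, whose origin is the TCP and whose axes are the flange's). Camera axes: x right, y down, z forward; pixel columns grow to the right and rows downward; lengths in m; the calibration is good to about 2 mm. The wrist camera is an equidistant fisheye: a pixel r from the principal point sees the ray r / f radians off the axis. A picture is of the moment at which its call begins: read the wrist's pose just before it. There is no depth.
- ticket.job_done(): hands the job in; it is judged then, once.
Trained networks look in the newest picture that a camera, given by its name, has taken for a name from the list of things; names that differ only in an ending like _2 or _b are one class to them, and where a whole thing is asked for, a point or a joint stands for the part that bears it (a point fixed in the world has none). Each returns a list of dicts, best first, with "p" (0 to 1); they miss things now and then, are a little off and sometimes report something else, mostly with a low value. They report only what shows in the picture. A call takes as long as a camera call. They do not tell look-alikes from the thing itself.
- recognise(name, camera): "at" ([column, row] in pixels, amid what is visible of it).
The state is a dict: "clock": time; "q": joint angles; "joint_velocities": joint speeds; "effort": joint torques, N m; "eef_pos": TCP position; "orientation": TCP orientation; "contact_force": force on the tool from outside, world axes, zero at the start; "wrist_torque": the same for the moment, N m; "width": finger opening in m; "grasp_force": force on a finger pad.
Only numpy, scipy, OpenCV 4.12 (cv2) and the standard library are available. Lean on these libraries where they do the work, as an engineer would, in place of code of your own. Each camera call takes 0.05 s, during which the arm holds its last target. There are 200 camera calls.

TASK

Blow the dust off the polished metal specimen that stands in front of the clamped air gun's nozzle: squeeze the gun's trigger fully home, keep it squeezed for a good second and let it spring back. Then pick up the hand magnifier by its handle, carry it over the bottle caddy and hold it level over that specimen, lens centred on it, two to three centimetres above the polished face, which nothing may touch. Finish while still holding the magnifier there, still; do not put it down, and leave the specimen and everything else on the bench where it is.

Things in the scene. Friction and masses are not known exactly. Their poses are not given: they have to be found in the camera images.
- air_stand: Pistol air gun (aluminium barrel, black grip) lying on its side, clamped on a fixed plate; place, yaw vary. Origin: spot on the bench where the nozzle aims. z up; it blows along -y, grip along +x. In mm, at height 80: barrel dia 24, x 0, y 146 to 244; grip 28 high, x 5 to 125, y 198 to 228. Base plate 12 high, x 40 to 170, y 153 to 273. Trigger and grip are open from above at x 45 to 85.
- nozzle_tip (a point): Tip of the gun's bent steel nozzle (dia 8), 61 mm above the bench, 80 mm from the air_stand origin along its +y. Axes as air_stand.
- grip_back (a point): Point on the back face of the gun's grip (the face away from the trigger), opposite trigger_face: at (64, 228, 80) mm in the air_stand frame. Axes as air_stand: +y out of the back face.
- clamp_top (a point): Top of the dark clamp round the grip's end, 100 mm up (screws 103): at (107, 213) mm in the air_stand frame; clamp 34 (x) x 46 (y). Beyond it along +x a hose (up to height 90) leads to the bench air outlet: dia 60, 108 high, at (275, 200) mm.
- trigger (a joint): The gun's sprung trigger: bright steel blade 66 long, 7 thick, 18 high, in front of the grip, hinged on an upright pin at (18, 177) mm of air_stand, running along +x. 0 rad = released; swings to the grip (+y) to a stop at 0.26 rad = fully squeezed; springs back. 46 mm from the pin it needs 3.5 N to start, 9 N to be home, and trigger face to grip back is 54 mm released, 43 mm squeezed.
- trigger_face (a point): Point on the front face of the trigger (the face away from the grip), 46 mm from its pin, at mid height, 80 mm above the bench; it moves with the trigger.
- mount: The specimen: black round resin mount, dia 40, height 20, 55 g, loose on the bench in front of the nozzle, within 10 mm of the air_stand origin; a bright rectangular metal section 20 x 14 mm shows in its polished upper face. Origin: centre of its underside; z up.
- mount_face (a point): Centre of the mount's polished upper face, 20 mm above the bench; z points up out of the face.
- magnifier: Hand magnifier lying on the bench to the robot's right: glass lens in a steel rim (outer dia 83, 12 thick), straight black handle, about 130 g. Origin: centre of the rim's underside; z up through the lens. Handle along -x: ferrule x -53 to -67, handle to x -170 mm, 16 wide with flat sides, 20 high (z 0 to 20). Mass centre about 46 mm from the origin towards the handle.
- lens_under (a point): Centre of the underside of the lens rim (the magnifier's origin); its height over the mount's face is the gap asked for.
- handle_grip (a point): Good point to grip the magnifier: middle of the handle's front end, at x -75, y 0, z 10 mm of the magnifier; flat sides 16 mm apart.
- bottle_caddy: Bystander and obstacle between the magnifier and the specimen: grey tray 190 (x) x 68 (y) x 34 high with three white capped bottles dia 51 standing 150 high over the bench. 1.2 kg, loose. Origin: centre of its underside.
- cylinder: Bystander: empty glass measuring cylinder, tube dia 28 on a foot dia 54, 150 high, 120 g, loose. Origin: centre of its underside. Stands either beyond the magnifier or beyond the caddy.
- spare_mount: Bystander: another black resin mount, smaller (dia 30, height 20), with a round metal section; not the one to inspect. Loose. Origin: centre of its underside. Stands where the cylinder does not: beyond the caddy or beyond the magnifier.
Not all that is in view belongs to the job. What is shaped like the magnifier but orange or yellow is not meant.

How it is judged:
By the outcome, as a careful person would: the job done as asked, in the order asked, and still so for the second after the job is handed in, while the arm keeps its last pose, push and grip.
It also fails if it takes over 72 s, if anything falls off the work surface, if the arm or the gripper's body presses on something with over 40 N, if the wrist force passes 120 N, or if a joint passes its speed limit or range.

## Working session

There is one attempt and no reset: what is moved stays moved. The work goes in short steps, Python scripts to look and compute and a shell command to move; the robot and the scene stay as the last step left them, time stands still between calls to the robot, and variables do not carry over. Pictures are saved under pics/ and viewed, at most 10 in all, crops included, and the job is handed in when it is done.

```bash
ls; mkdir -p pics; cat > h.py <<'E'
import numpy as np, cv2
from scipy.spatial.transform import Rotation as Rn
from workcell import r, eyes, ticket, recognise
def ray(f,px):
    F=f["color"].shape[0]/2/np.tan(np.radians(f["fovy"])/2)
    d=np.array([(px[0]-f["cx"])/F,(px[1]-f["cy"])/F,1.]); R=np.array(f["R"]);t=np.array(f["t"])
    return -R.T@t, R.T@d
def onz(f,px,z):
    o,d=ray(f,px); return o+d*(z-o[2])/d[2]
def proj(f,X):
    F=f["color"].shape[0]/2/np.tan(np.radians(f["fovy"])/2)
    c=np.array(f["R"])@np.array(X)+np.array(f["t"]); return [f["cx"]+F*c[0]/c[2],f["cy"]+F*c[1]/c[2]]
def save(n,im): cv2.imwrite("pics/"+n,cv2.cvtColor(im,cv2.COLOR_RGB2BGR))
E
python3 - <<'E'
from h import *
fs={}
for c in ["scene","side"]:
    f=eyes.grab_frame(c); save(c+"0.png",f["color"]); fs[c]=f
    o=-np.array(f["R"]).T@np.array(f["t"]); print(c,f["fovy"],f["cx"],f["cy"],o.round(3))
    for n,z in [("air_stand",.08),("nozzle_tip",.061),("grip_back",.08),("clamp_top",.1),("trigger_face",.08),("mount",.01),("mount_face",.02),("magnifier",.006),("lens_under",0),("handle_grip",.01),("bottle_caddy",.08),("cylinder",.07),("spare_mount",.01)]:
        for d in recognise(n,c)[:3]:
            print(c,n,round(d["p"],2),np.round(d["at"]),onz(f,d["at"],z).round(3))
s=r.read_state(); print({k:np.round(v,3).tolist() for k,v in s.items()})
E
```

```text
pics
scene 56.03660683094875 319.1612413410346 195.1174367468035 [1.075 0.399 0.638]
scene air_stand 0.69 [440. 315.] [0.658 0.316 0.08 ]
scene air_stand 0.25 [267. 167.] [ 0.556 -0.225  0.08 ]
scene nozzle_tip 0.62 [443. 316.] [0.641 0.318 0.061]
scene grip_back 0.76 [442. 318.] [0.662 0.322 0.08 ]
scene clamp_top 0.94 [441. 314.] [0.67 0.32 0.1 ]
scene mount 0.68 [298. 200.] [ 0.538 -0.133  0.01 ]
scene mount 0.54 [362. 248.] [0.565 0.093 0.01 ]
scene mount_face 0.83 [360. 247.] [0.574 0.093 0.02 ]
scene magnifier 0.98 [266. 168.] [ 0.492 -0.308  0.006]
scene magnifier 0.81 [205. 154.] [ 0.567 -0.5    0.006]
scene magnifier 0.8 [249. 119.] [ 0.328 -0.573  0.006]
scene lens_under 0.81 [254. 122.] [ 0.325 -0.551  0.   ]
scene lens_under 0.77 [267. 165.] [ 0.474 -0.322  0.   ]
scene lens_under 0.6 [202. 154.] [ 0.57  -0.514  0.   ]
scene handle_grip 0.72 [205. 157.] [ 0.581 -0.477  0.01 ]
scene handle_grip 0.51 [252. 121.] [ 0.335 -0.549  0.01 ]
scene bottle_caddy 0.57 [299. 197.] [ 0.591 -0.078  0.08 ]
scene cylinder 0.66 [194. 175.] [ 0.695 -0.346  0.07 ]
scene spare_mount 0.72 [260
[... 1108 characters left out ...]
67.] [ 0.331 -0.48   0.01 ]
side bottle_caddy 0.57 [313. 194.] [ 0.54  -0.093  0.08 ]
side bottle_caddy 0.49 [178. 296.] [0.582 0.317 0.08 ]
side cylinder 0.61 [326. 128.] [ 0.689 -0.346  0.07 ]
side spare_mount 0.58 [271. 184.] [ 0.701 -0.098  0.01 ]
side spare_mount 0.19 [178. 296.] [0.628 0.304 0.01 ]
{'clock': 1.4, 'q': [-0.029, 0.469, -0.049, 1.533, 0.024, 1.141, -0.082], 'joint_velocities': [0.0, 0.002, -0.0, 0.002, -0.0, -0.0, 0.0], 'effort': [0.001, -51.016, -0.047, -23.801, 0.011, 0.001, -0.0], 'eef_pos': [0.675, 0.0, 0.206], 'orientation': [0.707, 0.707, 0.0, -0.0], 'contact_force': [-0.237, -0.783, 1.275], 'wrist_torque': [0.006, 0.001, -0.004], 'grasp_force': 0.0, 'width': 0.085}
```

View pics/scene0.png

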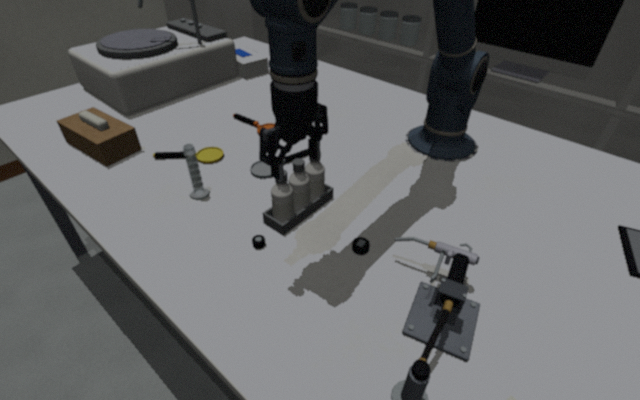

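View pics/side0.png

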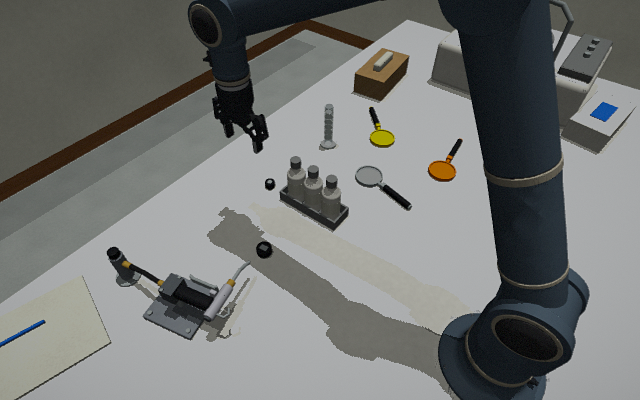

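```bash
python3 - <<'E'
import cv2, numpy as np
a=cv2.imread("pics/scene0.png");b=cv2.imread("pics/side0.png")
def z(i,x,y,w,h,s,inter=cv2.INTER_CUBIC): return cv2.resize(i[y:y+h,x:x+w],None,fx=s,fy=s,interpolation=inter)
# 4x: side gun (100..290, 225..345), scene gun(345..495, 225..370)
A=z(b,95,235,190,110,4); B=z(a,345,225,160,150,4)
cv2.imwrite("pics/c1.png",A)
cv2.imwrite("pics/c2.png",B)
C=z(b,345,160,75,55,5); D=z(a,240,140,80,50,5)
o=np.zeros((530,400,3),np.uint8); o[:275,:375]=C; o[280:530,:400]=D
cv2.imwrite("pics/c3.png",o)
E
```

```text
(no output)
```

View pics/c1.png

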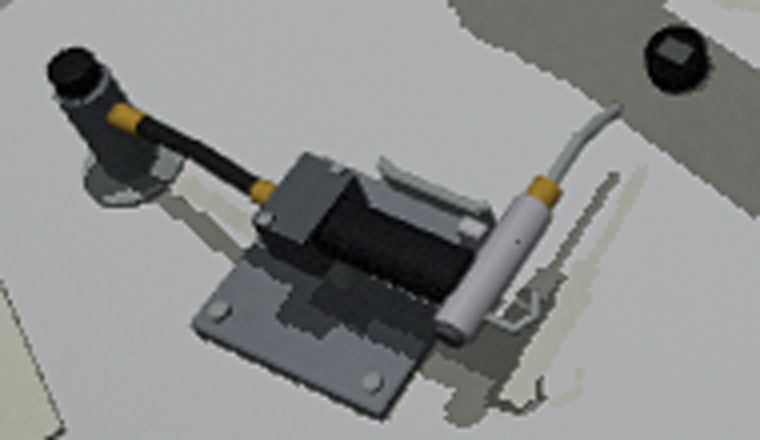

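View pics/c2.png

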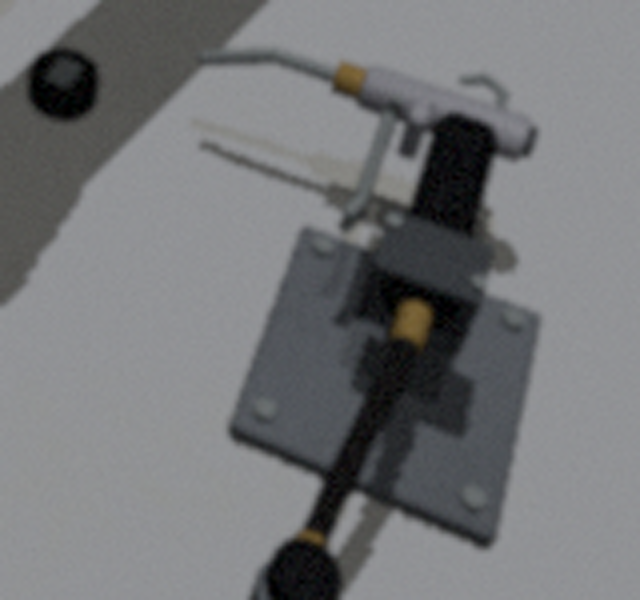

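View pics/c3.png

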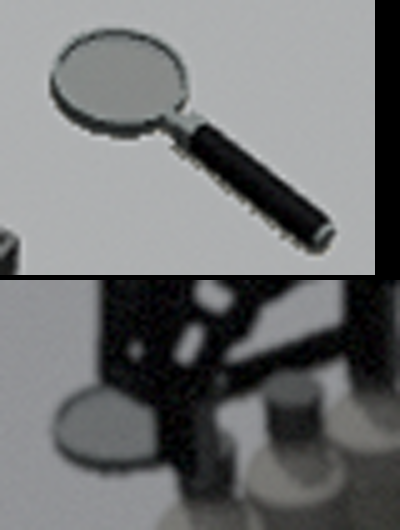

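Scene view: the grey/steel magnifier has its lens at (263,169), and the orange (265,128) and yellow (210,155) ones are decoys. In side view the grey lens is at (368,176) with its handle to (410,208), the orange at (442,171) and the yellow at (382,138). The specimen, with a rectangular section, is at scene (361,246) / side (264,249). The spare mount is at scene (259,241) / side (270,184). The crops confirm a grey lens with a black handle for the magnifier, and a rectangular section in the mount by the nozzle. I'll fit poses to these.

```bash
cat > fit.py <<'E'
from h import *
from scipy.optimize import least_squares
def fit(fs,obs,x0):
    def T(p,X): c,s=np.cos(p[2]),np.sin(p[2]); return [p[0]+c*X[0]-s*X[1],p[1]+s*X[0]+c*X[1],X[2]]
    def res(p): return np.concatenate([np.array(proj(fs[c],T(p,np.array(X)/1000)))-px for c,X,px in obs])
    r=least_squares(res,x0,loss="soft_l1"); return r.x,res(r.x).reshape(-1,2).round(1),T
E
python3 - <<'E'
from fit import *
fs={c:eyes.grab_frame(c) for c in ["scene","side"]}
def px(u,v,ox,oy,s): return np.array([(u+.5)/s-.5+ox,(v+.5)/s-.5+oy])
S=lambda X,u,v:("side",X,px(u,v,95,235,4)); C=lambda X,u,v:("scene",X,px(u,v,345,225,4))
obs=[S((0,80,61),617,107),S((0,244,80),455,328),S((40,273,12),382,408),S((170,273,12),197,322),S((275,200,108),77,72),S((90,190,100),367,180),S((124,190,100),307,153),S((124,236,100),262,215),
C((0,80,61),203,58),C((0,244,80),527,137),C((40,153,12),305,230),C((40,273,12),540,315),C((170,273,12),490,540),C((170,153,12),233,432),C((275,200,108),303,570),C((90,190,100),400,208),C((90,236,100),488,243),C((124,190,100),372,265)]
p,e,T=fit(fs,obs,[.56,.09,np.pi/2+.3]); print("air",p.round(4),np.degrees(p[2]),e.tolist())
p2,e2,_=fit(fs,obs,[.56,.09,-np.pi/2]); print(p2,abs(e2).mean())
for n,X in dict(nozzle=(0,80,61),trig=(64,174,80),back=(64,228,80)).items(): print(n,np.round(T(p,np.array(X)/1000),4))
for c,u,v in [("side",677,50),("scene",65,72)]:
    f=fs[c]; print("mount",onz(f,px(u,v,*( (95,235,4) if c=="side" else (345,225,4))),.02).round(4))
M=lambda X,u,v:("side",X,px(u,v,345,160,5))
mo=[M((0,0,6),119,83),M((-168,0,12),325,234),M((-67,0,10),200,138),("scene",(0,-0,6),px(118,430-280,240,140,5))]
m,e,T=fit(fs,mo[:3],[.47,-.31,0]); print("mag",m.round(4),np.degrees(m[2]),e.tolist(),"grip",np.round(T(m,np.array((-75,0,10))/1000),4))
for n,c,q,z in [("cyl foot","side",(328,145),0.005),("spare","side",(270,184),.01)]: print(n,onz(fs[c],q,z).round(3))
# caddy tray corners side at z=.034
for q in [(281,189),(314,225),(348,208),(318,180)]: print("tray",onz(fs["side"],q,.03).round(3))
for q in [(296,160),(314,171),(332,181)]: print("cap",onz(fs["side"],q,.15).round(3))
E
```

```text
air [0.558  0.0769 0.2561] 14.67507917493295 [[-0.4, -0.3], [-1.3, 2.0], [-0.0, 1.0], [-2.3, 0.1], [-2.0, -2.4], [-2.4, -2.6], [-0.4, -1.3], [-2.8, 0.7], [-0.4, -0.1], [0.6, 1.0], [-1.3, -2.6], [-0.2, -1.5], [1.2, -0.9], [-1.7, -2.6], [1.0, -1.3], [-3.2, -0.7], [0.9, 0.0], [-0.5, -1.2]]
[0.55796198 0.07688768 0.25612844] 1.2472222222222222
nozzle [0.5377 0.1543 0.061 ]
trig [0.5758 0.2614 0.08  ]
back [0.5621 0.3137 0.08  ]
mount [0.5593 0.0847 0.02  ]
mount [0.5611 0.0854 0.02  ]
mag [ 0.4983 -0.307  -0.2365] -13.549017389606517 [[-0.2, -0.8], [0.6, 0.7], [-0.4, -0.1]] grip [ 0.4254 -0.2894  0.01  ]
cyl foot [ 0.679 -0.346  0.005]
spare [ 0.705 -0.096  0.01 ]
tray [ 0.652 -0.087  0.03 ]
tray [ 0.498 -0.043  0.03 ]
tray [ 0.462 -0.145  0.03 ]
tray [ 0.591 -0.18   0.03 ]
cap [ 0.609 -0.108  0.15 ]
cap [ 0.546 -0.105  0.15 ]
cap [ 0.49  -0.104  0.15 ]
```

```bash
python3 -m creep '[[1,0.0585,-0.0214,0,0,0,0],[1,0.0585,-0.0214,0,0,0,0],[1,0.0585,-0.0214,0,0,0,0],[1,0.0585,-0.0214,0,0,0,0],[1,0.0585,-0.0214,0,0,0,0]]' 30; python3 -m creep '[[1,0,0,0,0,0,0.186],[1,0,0,0,0,0,0.186],[1,0,0,0,0,0,0.186],[1,0,0,0,0,0,0.186],[1,0,0,0,0,0,0.186]]'; python3 -m creep '[[1,0,0,0,0,0,0.186],[1,0,0,0,0,0,0.186],[1,0,0,0,0,0,0.012],[1,0,0,0,0,0,0]]'
cat >> h.py <<'E'
def wrist():
    s=r.read_state(); f=eyes.grab_frame("wrist"); H=np.array(f["hand_eye"]); T=np.eye(4)
    T[:3,:3]=Rn.from_quat(s["orientation"]).as_matrix(); T[:3,3]=s["eef_pos"]; f["W"]=T@H; return f,s
def wproj(f,X):
    F=200/np.tan(np.radians(f["fovy"])/2); c=(np.linalg.inv(f["W"])@np.append(X,1))[:3]
    n=np.hypot(*c[:2]); th=np.arctan2(n,c[2]); return [f["cx"]+F*th*c[0]/n,f["cy"]+F*th*c[1]/n]
def wonz(f,px,z):
    F=200/np.tan(np.radians(f["fovy"])/2); u=np.array(px)-[f["cx"],f["cy"]]; n=np.hypot(*u); th=n/F
    d=f["W"][:3,:3]@np.array([np.sin(th)*u[0]/n,np.sin(th)*u[1]/n,np.cos(th)]); o=f["W"][:3,3]; return o+d*(z-o[2])/d[2]
E
python3 - <<'E'
from h import *
f,s=wrist(); save("w1.png",f["color"]); print(f["fovy"],f["W"].round(3).tolist(),np.round(s["eef_pos"],4),s["orientation"])
for n,z in [("nozzle_tip",.061),("grip_back",.08),("clamp_top",.1),("trigger_face",.08),("mount_face",.02)]:
    for d in recognise(n,"wrist")[:2]: print(n,round(d["p"],2),np.round(d["at"]),wonz(f,d["at"],z).round(4))
p=[.558,.0769,.2561]; c,sn=np.cos(p[2]),np.sin(p[2])
for n,X in dict(nozzle=(0,80,61),trig=(64,174,80),tip=(84,177,89),back=(64,228,80),barrelend=(0,244,80),cl=(90,190,100),cl2=(124,236,100)).items():
    X=np.array(X)/1e3; print(n,np.round(wproj(f,[p[0]+c*X[0]-sn*X[1],p[1]+sn*X[0]+c*X[1],X[2]])))
E
```

```text
clock: 2.12
eef_pos: [0.5673, 0.2943, 0.2059]
orientation: [0.707, 0.707, 0.0, 0.0]
contact_force: [0.6, 0.1, 0.5]
width: 0.0851
grasp_force: 0.0
clock: 2.75
eef_pos: [0.568, 0.2926, 0.2057]
orientation: [0.95, 0.312, 0.0, -0.0]
contact_force: [-0.8, -0.2, -0.8]
width: 0.0853
grasp_force: 0.0
clock: 3.25
eef_pos: [0.568, 0.2927, 0.2057]
orientation: [0.992, 0.129, 0.0, -0.0]
contact_force: [0.2, 0.4, -0.7]
width: 0.0853
grasp_force: 0.0
65.70646984690485 [[0.258, -0.923, -0.285, 0.64], [-0.966, -0.246, -0.076, 0.311], [-0.0, 0.295, -0.955, 0.373], [0.0, 0.0, 0.0, 1.0]] [0.568  0.2927 0.2057] [ 9.91596269e-01  1.29370900e-01  7.42270490e-05 -6.83030517e-05]
nozzle_tip 0.58 [320. 145.] [0.5997 0.3021 0.061 ]
grip_back 0.76 [318. 146.] [0.6007 0.3042 0.08  ]
clamp_top 0.82 [321. 145.] [0.605  0.3026 0.1   ]
trigger_face 0.8 [348. 188.] [0.5681 0.265  0.08  ]
mount_face 0.65 [466. 214.] [0.5621 0.0934 0.02  ]
nozzle [430. 233.]
trig [354. 182.]
tip [352. 164.]
back [298. 182.]
barrelend [284. 241.]
cl [339. 159.]
cl2 [287. 121.]
```

View pics/w1.png

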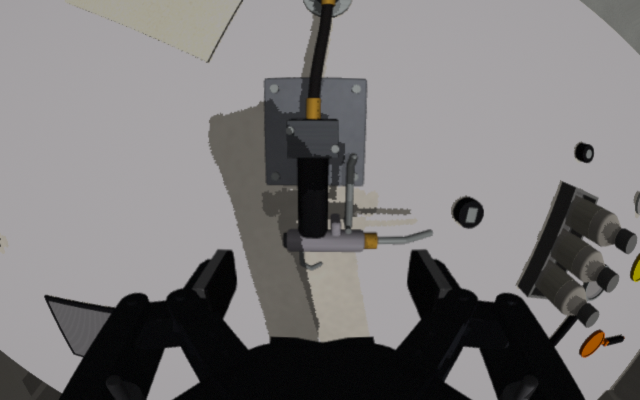

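The wrist view agrees with the fitted pose: nozzle tip (431,233), trigger blade at column 352 over rows 157–228, grip back edge at column 298, clamp (338,158). Next I descend straddling the trigger and grip.

```bash
python3 -m creep '[[1,0,0,0.045,0,0,0],[1,0,0,0.045,0,0,0],[1,0,0,0.03,0,0,0],[1,0,0,0.028,0,0,0],[1,0,0,0,0,0,0]]' 30; python3 -m creep '[[0,0,0,0,0,0,0],[-0.2,0,0,0,0,0,0],[-0.4,0,0,0,0,0,0],[-0.4,0,0,0,0,0,0]]' 30;
```

```text
clock: 4.18
eef_pos: [0.5664, 0.2916, 0.0554]
orientation: [0.992, 0.128, -0.002, 0.001]
contact_force: [0.3, -0.8, 0.3]
width: 0.0856
grasp_force: 0.0
clock: 4.68
eef_pos: [0.5672, 0.3017, 0.0622]
orientation: [0.991, 0.13, 0.002, -0.006]
contact_force: [-5.7, 10.8, 11.8]
width: 0.0288
grasp_force: 31.9
```

```bash
python3 - <<'E'
from h import *
f,s=wrist(); g=eyes.grab_frame("side"); h=eyes.grab_frame("scene")
print(np.round(s["eef_pos"],4),s["width"],s["grasp_force"],np.round(s["contact_force"],1))
z=lambda i,x,y,w,hh,k: cv2.resize(i[y:y+hh,x:x+w],None,fx=k,fy=k,interpolation=cv2.INTER_CUBIC)
o=np.zeros((600,800,3),np.uint8)
o[:300,:400]=z(f["color"],220,150,200,150,2); o[:300,400:]=z(g["color"],150,210,133,100,3)[:300,:399].copy() if 0 else cv2.resize(g["color"][220:320,150:283],(400,300),interpolation=cv2.INTER_CUBIC)
o[300:,:400]=cv2.resize(h["color"][210:320,370:517],(400,300),interpolation=cv2.INTER_CUBIC)
save("q1.png",o)
E
```

```text
[0.5672 0.3017 0.0622] 0.028750090657687008 31.871094703674316 [-5.7 10.8 11.8]
```

View pics/q1.png

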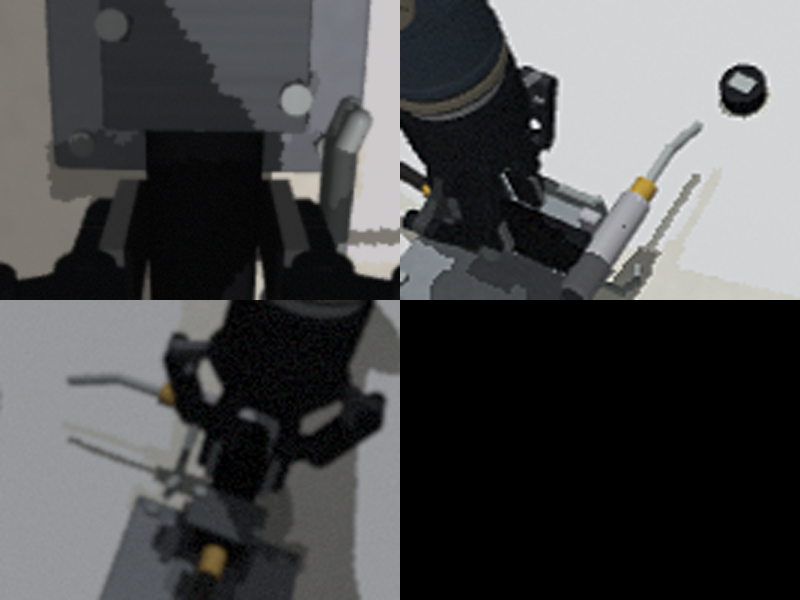

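```bash
python3 - <<'E'
from h import *
f,s=wrist()
p=[.558,.0769,.2561]; c,sn=np.cos(p[2]),np.sin(p[2])
g=lambda X:(lambda X:[p[0]+c*X[0]-sn*X[1],p[1]+sn*X[0]+c*X[1],X[2]])(np.array(X)/1e3)
for a in (0,.13,.26):
    for rr in (20,46,66):
        for z in (89,71): print(a,rr,z,np.round((np.array(wproj(f,g((18+rr*np.cos(a),177+rr*np.sin(a),z))))-[220,150])*2))
T=np.eye(4);T[:3,:3]=Rn.from_quat(s["orientation"]).as_matrix();T[:3,3]=s["eef_pos"]
for q in [(0,.0144,0),(0,-.0144,0),(-.011,.0144,-.03),(-.011,-.0144,-.03),(-.011,.0144,0),(-.011,-.0144,0)]: print(q,np.round((np.array(wproj(f,(T@np.append(q,1))[:3]))-[220,150])*2))
print("clamp",np.round((np.array(wproj(f,g((90,190,100))))-[220,150])*2), np.round((np.array(wproj(f,g((90,236,100))))-[220,150])*2))
E
```

```text
0 20 89 [335. 297.]
0 20 71 [324. 263.]
0 46 89 [345. 216.]
0 46 71 [332. 187.]
0 66 89 [352. 145.]
0 66 71 [338. 122.]
0.13 20 89 [325. 298.]
0.13 20 71 [316. 264.]
0.13 46 89 [322. 218.]
0.13 46 71 [312. 188.]
0.13 66 89 [318. 148.]
0.13 66 71 [308. 123.]
0.26 20 89 [316. 300.]
0.26 20 71 [308. 266.]
0.26 46 89 [300. 222.]
0.26 46 71 [292. 192.]
0.26 66 89 [284. 154.]
0.26 66 71 [277. 129.]
(0, 0.0144, 0) [249. 168.]
(0, -0.0144, 0) [151. 168.]
(-0.011, 0.0144, -0.03) [255. 254.]
(-0.011, -0.0144, -0.03) [144. 253.]
(-0.011, 0.0144, 0) [248. 201.]
(-0.011, -0.0144, 0) [153. 201.]
clamp [309. 139.] [106. 137.]
```

```bash
python3 -m creep '[[-0.4,0,-0.008,0,0,0,0],[-0.4,0,0,0,0,0,0],[-0.24,0,0,0,0,0,0],[-0.24,0,0,0,0,0,0]]' 30;  python3 -m creep '[[-0.24,0,0,-0.02,0,0,0],[-0.24,0,0,-0.03,0,0,0],[-0.24,0,0,-0.03,0,0,0],[-0.24,0,0,0,0,0,0]]'
```

```text
clock: 5.38
eef_pos: [0.5662, 0.3004, 0.0582]
orientation: [0.992, 0.128, 0.001, -0.0]
contact_force: [-0.9, 0.7, -0.4]
width: 0.0322
grasp_force: 0.0
clock: 5.88
eef_pos: [0.5682, 0.3012, 0.1416]
orientation: [0.992, 0.128, 0.003, -0.001]
contact_force: [-0.2, 0.6, -0.0]
width: 0.0325
grasp_force: 0.0
```

```bash
python3 - <<'E'
from h import *
f,s=wrist(); H=np.array(f["hand_eye"]); f["W"]=H
print(H.round(3).tolist())
for z in (0,-.013,-.03,-.05,-.07):
    print(z,[np.round(wproj(f,(x,y,z))).tolist() for y in (.0425,-.0425) for x in (-.011,.011)])
E
```

```text
[[0.001, -0.955, -0.296, 0.075], [1.0, 0.001, 0.0, 0.001], [0.0, -0.296, 0.955, -0.167], [0.0, 0.0, 0.0, 1.0]]
0 [[389.0, 250.0], [392.0, 217.0], [251.0, 250.0], [248.0, 216.0]]
-0.013 [[394.0, 260.0], [397.0, 225.0], [246.0, 260.0], [243.0, 225.0]]
-0.03 [[400.0, 275.0], [405.0, 238.0], [240.0, 275.0], [235.0, 238.0]]
-0.05 [[409.0, 297.0], [416.0, 256.0], [230.0, 296.0], [224.0, 256.0]]
-0.07 [[420.0, 323.0], [429.0, 280.0], [219.0, 323.0], [210.0, 280.0]]
```

```bash
python3 - <<'E'
from h import *
f,s=wrist(); save("w2.png",f["color"])
a=cv2.imread("pics/w1.png"); b=cv2.imread("pics/w2.png")
g=lambda i:np.clip(255*(i/255.)**.5,0,255).astype(np.uint8)
A=cv2.resize(g(a[230:330,390:520]),None,fx=4,fy=4,interpolation=cv2.INTER_CUBIC)[:300]
A=cv2.resize(g(a[225:325,380:480]),(400,400),interpolation=cv2.INTER_CUBIC)
B=cv2.resize(g(b[200:300,310:410]),(400,400),interpolation=cv2.INTER_CUBIC)
cv2.imwrite("pics/q2.png",np.hstack([A,B]))
f["W"]=np.array(f["hand_eye"])
for z in (0,-.02,-.03,-.04): print(z,[(np.array(wproj(f,(x,.0162,z)))-[310,200]).round(0).tolist() for x in (-.011,0,.011)])
E
```

```text
0 [[37.0, 51.0], [37.0, 34.0], [38.0, 17.0]]
-0.02 [[39.0, 67.0], [40.0, 49.0], [41.0, 31.0]]
-0.03 [[41.0, 77.0], [42.0, 58.0], [43.0, 39.0]]
-0.04 [[43.0, 87.0], [44.0, 68.0], [45.0, 48.0]]
```

View pics/q2.png

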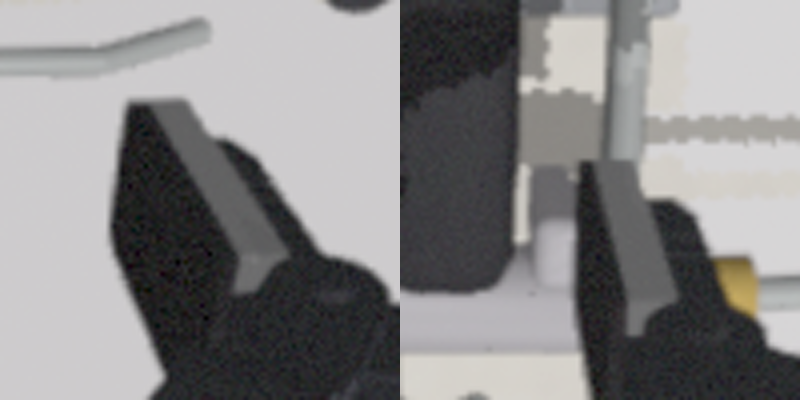

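In this crop the finger ends sit about 27–42 mm behind the reported TCP (shut to open). That explains the miss: the finger passed over the trigger. I'll repeat the squeeze about 27 mm deeper, watching the force.

```bash
python3 -m creep '[[1,-0.002,0.008,0,0,0,0],[1,0,0,0,0,0,0],[1,0,0,0,0,0,0],[1,0,0,0.03,0,0,0],[1,0,0,0,0,0,0]]' 30; python3 -m creep '[[1,0,0,0.03,0,0,0],[1,0,0,0.02,0,0,0],[1,0,0,0.018,0,0,0],[1,0,0,0.014,0,0,0],[1,0,0,0,0,0,0]]' 30
```

```text
clock: 6.6
eef_pos: [0.5642, 0.2913, 0.1053]
orientation: [0.992, 0.128, -0.002, 0.001]
contact_force: [-0.3, -0.1, -0.2]
width: 0.0855
grasp_force: 0.0
clock: 7.22
eef_pos: [0.5655, 0.2917, 0.0245]
orientation: [0.992, 0.128, -0.001, 0.0]
contact_force: [0.1, 1.3, 0.4]
width: 0.0853
grasp_force: 0.0
```

```bash
python3 -m creep '[[0.5,0.002,0,0,0,0,0],[0.3,0,0,0,0,0,0],[0.2,0,0,0,0,0,0],[0.1,0,0,0,0,0,0],[0,0,0,0,0,0,0]]' 30; python3 -m creep '[[-0.15,0,0,0,0,0,0],[-0.15,0,0,0,0,0,0],[-0.15,0,0,0,0,0,0]]' 30
```

```text
clock: 7.85
eef_pos: [0.5688, 0.2948, 0.0281]
orientation: [0.992, 0.128, 0.001, -0.002]
contact_force: [-2.4, 0.5, 10.2]
width: 0.0441
grasp_force: 30.2
clock: 8.22
eef_pos: [0.5688, 0.2948, 0.0281]
orientation: [0.992, 0.128, 0.001, -0.002]
contact_force: [-1.0, 0.7, 10.2]
width: 0.0439
grasp_force: 30.2
```

```bash
python3 -m creep '[[-0.2,0,0,0,0,0,0],[-0.2,0,0,0,0,0,0],[-0.2,0,0,0,0,0,0],[-0.2,0,0,0,0,0,0],[-0.2,0,0,0,0,0,0]]' 45; python3 -m creep '[[-0.2,0,0,0,0,0,0],[-0.2,0,0,0,0,0,0],[-0.2,0,0,0,0,0,0],[-0.2,0,0,0,0,0,0],[-0.2,0,0,0,0,0,0]]' 45
python3 - <<'E'
from h import *
f,s=wrist(); save("w3.png",f["color"])
p=[.558,.0769,.2561]; c,sn=np.cos(p[2]),np.sin(p[2])
g=lambda X:(lambda X:[p[0]+c*X[0]-sn*X[1],p[1]+sn*X[0]+c*X[1],X[2]])(np.array(X)/1e3)
for a in (0,.2,.26): print(a,[np.round((np.array(wproj(f,g((18+rr*np.cos(a),177+rr*np.sin(a),89))))-[260,100])*4) for rr in (46,66)])
cv2.imwrite("pics/q3.png",np.clip(255*(cv2.resize(cv2.imread("pics/w3.png")[100:250,260:420],None,fx=4,fy=4,interpolation=cv2.INTER_CUBIC)/255.)**.5,0,255))
E
```

```text
clock: 8.85
eef_pos: [0.5687, 0.295, 0.0282]
orientation: [0.992, 0.128, 0.001, -0.002]
contact_force: [-2.1, -0.6, 11.8]
width: 0.0435
grasp_force: 42.6
clock: 9.48
eef_pos: [0.5688, 0.295, 0.0282]
orientation: [0.992, 0.128, 0.001, -0.002]
contact_force: [-2.4, 0.2, 10.9]
width: 0.0436
grasp_force: 42.6
0 [array([531., 780.]), array([552., 614.])]
0.2 [array([446., 790.]), array([421., 628.])]
0.26 [array([420., 795.]), array([381., 637.])][ WARN:0@0.503] global loadsave.cpp:1063 imwrite_ Unsupported depth image for selected encoder is fallbacked to CV_8U.
```

View pics/q3.png

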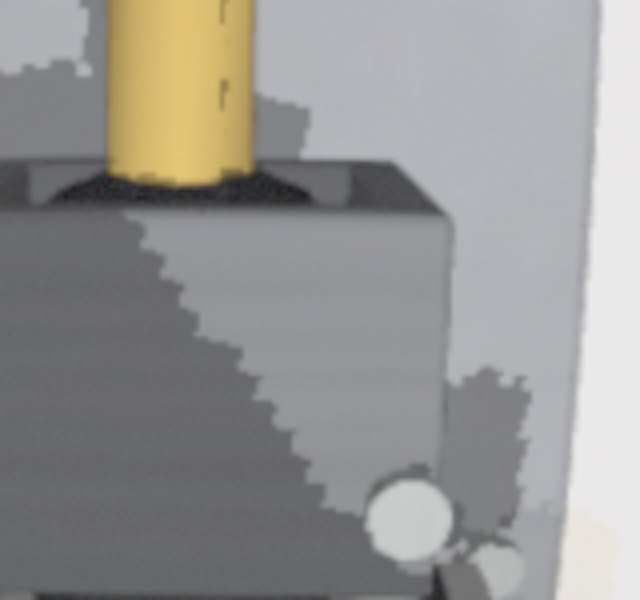

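```bash
python3 - <<'E'
from h import *
a=cv2.imread("pics/w3.png",0)
for v in range(232,330,6): print(v,' '.join('%3d'%x for x in a[v,340:420:3]))
E
```

```text
232  42  42  41  42 118 159 158 160 158 157 156  52  51  55  63  81  99 102 103 104 124 205 204 205 205 212 212
238  43  42  43  42  44  78 141 158 149 125 102  74  53 113 133 132 124 106 105 102 160 205 205 206 207 211 212
244  42  41  41  42  42  42  42  42  44  36  27  52  52  53 129 131 130 108 103  98 183 205 205 205 207 212 213
250   7  41  43  61  75  79  77  69  46   8  10  44  52  51  54  55  45  90 102  97 202 204 204 205 208 212 212
256   8  67  44  51  54  56  53  62  93   7   3  12  52  51  53  40  11  11  12 178 203 202 203 204 208 212 213
262  11  87  50  52  56  55  52  67  76   7   8   8  24  50  52  52  30  11   9  20 188 201 201 205 212 212 212
268  12  86  63  50  53  56  54  51  16   7   7   9   6  44  48  48  50  21  10   7  13 198 212 212 212 212 212
274  39 184 104  49  52  55  55  53  42   8   5   7   5  11  48  48  48  47  14  11  11  15 203 211 213 212 212
280  25  90  89  71  50  54  55  53  51  20   6   9   9  13  62  57   9  11  10  11  12  13  10  12  68 200 212
286  26  89  89  87  47  52  54  55  53  42   6   8   8  12  12  10   7   9   7  13  14  21  17  11  12  25 124
292  40  88  88  88  77  50  54  56  53  51  15   7  11   9   8   9   9   8   8  10   9  11  10  10  10  10  10
298  57  88  88  89  87  48  51  54  54  53  40   5  12   9  10  10  11   7  10  11  13  10   9  10   9  11  10
304 139 204 196 186 202 189  49  52  56  53  49   8  10   9   8  10   9  10  11   9  12  10   8  11  10   9  11
310 169 204 204 204 203 203  88  52  55  55  49   8  14   8  11   9   9   8   8  10  11  11   9   8  10   8  18
316 199 203 202 202 202 203 194  50  54  55  54  14  12  10  11  10   9  12   9   8  11  10   8   9  10  12  14
322 201 205 204 204 206 205 204 110 105 123 128 117  13   9  11  13   9  10  12  13   7   7  10  11   9   9  14
328 199 186  73  61  58  60 155 194  91 114 129  87  10   9   9  10   9   8   9  10  10   8  11  10   9  12  32
```

```bash
python3 -m creep '[[0,0,0,0,0,0,0],[0.2,0,0,0,0,0,0],[0.5,0,0,0,0,0,0],[1,0,0,0,0,0,0],[1,0,0,0,0,0,0]]' 30
python3 - <<'E'
from h import *
f,s=wrist(); save("w4.png",f["color"]); print(s["width"],s["eef_pos"])
a=cv2.imread("pics/w4.png",0)
for v in range(232,330,6): print(v,' '.join('%3d'%x for x in a[v,340:420:3]))
E
```

```text
clock: 10.15
eef_pos: [0.5675, 0.2934, 0.0255]
orientation: [0.992, 0.128, -0.0, -0.0]
contact_force: [-0.3, -0.3, -0.1]
width: 0.0855
grasp_force: 0.0
0.08549503784627657 [0.56746274 0.29344109 0.02549463]
232  43  43  42  68 153 160 161 161 158 159 119  43  45  43  44  46  65  60  46  68  95 107 103 172 207 207 208
238  44  42  43  43  52 130 153 152 137  91 103  51  47  57  47  64  73  49  83 118 143 173 149 142 210 211 210
244  41  42  41  42  42  41  42  46  43 101 105 105 130 101  47  48  43  82 118 141 158 157 144 207 209 210 209
250  38  44  44  44  45  67 104 103 104 105 107 106 106  51  38  44  84 119 142 159 155 148 207 207  94  77  86
256  76  89  85 160 186 191 191 191 191 194 196 199 197  49  40  57  73  85  82  79  92 204 206 179   7   7   7
262  79  90  92 148 209 207 205 205 206 207 208 208 195  41  41  57  71  78  79  74 158 203 205  91   5   6   8
268  79  90 100 208 208 208 208 208 209 209 208 207 176  36  39  61  74  79  79  74 209 214 208  47  10   7   6
274 175 161 107 206 208 210 210 210 209 210 209 208 134  37  39  52  70  79  57  70 213 215 208  14   4   6  
[... 310 characters left out ...]
 175 136 131  98   7   8   8
298  89  90  90  90  89  89  88  88  89 103  88  72  37  39  50  53  56  55  85 214 214 215 215 214  86   9   5
304 207 205 183 202 205 194 197 203 203 203 204 105  37  42  51  55  56  54 150 202 206 205 208 206 205  64   7
310 208 207 206 206 206 207 206 205 204 204 204  49  38  45  52  55  56  52 197 201 207 210 203 208 214 207  33
316 205 205 205 205 205 206 206 205 204 203 198  37  38  48  53  56  55  92 214 214 215 215 214 215 216 215 197
322 208 206 208 208 209 208 206 204 204 204 152  37  44  66  54  57 120 182 214 214 215 214 214 215 214 215 115
328 205 164 121 106  99 153 202 202 203 202  92  37  60 100 118 130 124 210 214 214 215 214 215 214 200  17  10
```

Compared against the released state in the wrist pixels, the blade rotated by about 0.25 rad, so it was home, and it sprang back on release. Next I retreat up and travel to the magnifier.

```bash
python3 -m creep '[[1,0,0,-0.03,0,0,0],[1,0,0,-0.05,0,0,0],[1,0,0,-0.05,0,0,0],[1,0,0,-0.05,0,0,0],[1,0,0,-0.01,0,0,0]]' 30;  python3 -m creep '[[1,0,0,0,0,0,0.164],[1,0,0,0,0,0,0.164],[1,0,0,0,0,0,0.164],[1,0,0.05,0,0,0,0],[1,0,0.06,0,0,0,0]]'; python3 -m creep '[[1,0,0.06,0,0,0,0],[1,0,0.06,0,0,0,0],[1,0,0.06,0,0,0,0],[1,0,0.06,0,0,0,0],[1,0,0.06,0,0,0,0]]'; python3 -m creep '[[1,0,0.06,0,0,0,0],[1,0,0.06,0,0,0,0],[1,0,0.06,0,0,0,0],[1,0,0,0,0,0,0],[1,0,0,0,0,0,0]]'
python3 - <<'E'
from h import *
f,s=wrist(); save("w5.png",f["color"]); print(np.round(s["eef_pos"],4),s["orientation"],np.round(s["q"],2))
np.savez("w5.npz",W=f["W"])
for n,z in [("magnifier",.01),("lens_under",.006),("handle_grip",.01)]:
    for d in recognise(n,"wrist")[:3]: print(n,round(d["p"],2),np.round(d["at"]),wonz(f,d["at"],z).round(4))
m=[.4983,-.307,-.2365]; c,sn=np.cos(m[2]),np.sin(m[2])
for X in [(0,0,12),(41.5,0,12),(0,41.5,12),(0,-41.5,12),(-67,0,20),(-75,0,20),(-170,0,20),(-100,8,20),(-100,-8,20)]:
    X=np.array(X)/1e3; print((X*1e3).round(),np.round(wproj(f,[m[0]+c*X[0]-sn*X[1],m[1]+sn*X[0]+c*X[1],X[2]])))
E
```

```text
clock: 10.82
eef_pos: [0.5698, 0.2938, 0.22]
orientation: [0.992, 0.128, 0.003, -0.002]
contact_force: [0.1, -0.2, -0.7]
width: 0.0851
grasp_force: 0.0
clock: 11.45
eef_pos: [0.5413, 0.1856, 0.2141]
orientation: [0.993, -0.116, -0.001, 0.001]
contact_force: [1.8, -0.9, 0.2]
width: 0.0851
grasp_force: 0.0
clock: 12.08
eef_pos: [0.4712, -0.1076, 0.2149]
orientation: [0.993, -0.117, -0.0, -0.0]
contact_force: [1.5, -0.3, 0.3]
width: 0.0853
grasp_force: 0.0
clock: 12.7
eef_pos: [0.4303, -0.2803, 0.2147]
orientation: [0.993, -0.117, -0.001, -0.001]
contact_force: [0.3, 1.0, 0.1]
width: 0.0853
grasp_force: 0.0
[ 0.4303 -0.2803  0.2147] [ 9.93102220e-01 -1.17247978e-01 -7.54803215e-04 -5.68266978e-04] [ 0.01  0.21  0.57  1.92 -0.13  1.04 -1.17]
magnifier 0.89 [473. 194.] [ 0.347  -0.4743  0.01  ]
magnifier 0.74 [455.  32.] [ 0.5622 -0.4849  0.01  ]
magnifier 0.64 [328. 118.] [ 0.4855 -0.3023  0.01  ]
lens_under 0.9 [457.  33.] [ 0.5625 -0.4892  0.006 ]
lens_under 0.64 [470. 193.] [ 0.3483 -0.4715  0.006 ]
handle_grip 0.94 [456.  33.] [ 0.5614 -0.4857  0.01  ]
handle_grip 0.84 [330. 119.] [ 0.4836 -0.3037  0.01  ]
handle_grip 0.73 [471. 192.] [ 0.3506 -0.4705  0.01  ]
[ 0.  0. 12.] [330. 106.]
[42.  0. 12.] [330.  72.]
[ 0. 42. 12.] [294. 106.]
[  0. -42.  12.] [365. 107.]
[-67.   0.  20.] [329. 163.]
[-75.   0.  20.] [329. 169.]
[-170.    0.   20.] [328. 242.]
[-100.    8.   20.] [322. 190.]
[-100.   -8.   20.] [336. 190.]
```

```bash
python3 - <<'E'
from h import *
a=cv2.imread("pics/w5.png",0)
for v in range(66,262,6): print(v,' '.join('%3d'%x for x in a[v,285:375:3]))
E
```

```text
66 157 157 157 157 156 157 156 157 156 157 156 157 156 156 157 157 157 156 156 156 157 156 157 157 157 157 157 156 157 157
72 157 157 157 156 156 156 157 157 157 156 157 156 150 144 129 131 137 148 148 156 156 156 157 157 157 157 157 156 157 156
78 157 157 157 157 157 157 157 156 150 124  97  92 114 115 115 114 115 114 114  88 102 124 150 157 156 157 156 157 156 157
84 157 157 157 157 157 157 132 118 105 115 114 115 115 115 115 115 115 115 115 114 114 114  92 116 138 157 157 156 157 157
90 157 157 157 157 155 119  98 114 114 115 115 115 114 115 115 115 114 115 115 114 115 115 115 115  84 132 157 157 157 157
96 156 157 158 156 112  98 115 114 114 114 115 115 116 115 115 114 115 114 114 115 115 115 115 115 114  91 130 157 157 156
102 157 157 157 146 127 110 114 115 115 115 114 114 114 114 114 115 114 116 115 116 116 115 115 114 115 102 124 155 157 157
108 157 157 157 139 128 112 114 114 114 114 114 115 113 115 115 114 114 115 115 115 115 115 115 115 114 110 127 156 157 156
114 157 157 157 156 113 100 114 114 114 115 115 115 114 115 115 114 114 114 114 114 115 114 114 115 115  76 126 15
[... 2285 characters left out ...]
 156 156 150  11  10  11  14 131 157 155 156 155 156 156 156 155 156 153 154 152
234 157 158 157 158 157 156 157 157 155 155 156 156 156  63  25  26  43 153 155 156 155 156 155 155 155 156 155 155 155 154
240 157 157 157 156 158 157 157 156 156 155 155 156 157 157 157 156 156 156 156 155 155 155 156 156 156 154 154 155 155 153
246 157 156 158 157 158 157 157 155 156 155 156 156 156 156 157 155 156 157 157 156 156 155 156 156 155 155 156 155 155 155
252 157 158 157 157 157 156 154 154 155 155 156 156 155 155 156 156 157 156 155 156 156 155 156 155 156 155 155 155 156 157
258 157 157 157 157 158 157 155 155 155 155 156 156 156 156 156 156 156 156 156 156 155 155 155 156 156 155 155 157 157 157
```

```bash
python3 -m creep '[[1,-0.001,0.01,0.045,0,0,0],[1,0,0,0.05,0,0,0],[1,0,0,0.05,0,0,0],[1,0,0,0.03,0,0,0],[1,0,0,0,0,0,0]]' 60; python3 -m creep '[[1,0,0,0.02,0,0,0],[1,0,0,0.02,0,0,0],[1,0,0,0.01,0,0,0],[1,0,0,0,0,0,0],[1,0,0,0,0,0,0]]'
```

```text
clock: 13.52
eef_pos: [0.4261, -0.2888, 0.0388]
orientation: [0.993, -0.116, -0.002, -0.001]
contact_force: [-0.4, 0.3, -0.6]
width: 0.0856
grasp_force: 0.0
clock: 14.15
eef_pos: [0.428, -0.2911, -0.0084]
orientation: [0.993, -0.117, 0.001, 0.0]
contact_force: [-0.2, -0.5, -0.3]
width: 0.0856
grasp_force: 0.0
```

```bash
python3 -m creep '[[0,0,0,0,0,0,0],[-0.3,0,0,0.004,0,0,0],[-0.45,0,0,0.004,0,0,0],[-0.45,0,0,0,0,0,0],[-0.45,0,0,0,0,0,0]]' 40; python3 -m creep '[[-0.45,0,0,0.003,0,0,0],[-0.45,0,0,0,0,0,0],[-0.45,0,0,0,0,0,0]]'
```

```text
clock: 14.78
eef_pos: [0.4271, -0.2907, -0.0175]
orientation: [0.993, -0.117, -0.0, -0.0]
contact_force: [-0.4, 0.4, 0.0]
width: 0.0234
grasp_force: 0.0
clock: 15.15
eef_pos: [0.4272, -0.2907, -0.0204]
orientation: [0.993, -0.117, 0.0, -0.0]
contact_force: [-0.2, 0.7, 0.8]
width: 0.0234
grasp_force: 0.0
```

```bash
python3 -m creep '[[-0.45,0,0,0.002,0,0,0],[-0.45,0,0,0,0,0,0],[-0.45,0,0,0,0,0,0]]' ; python3 -m creep '[[-0.8,0,0,0,0,0,0],[-0.8,0,0,0,0,0,0],[-0.8,0,0,0,0,0,0],[-0.8,0,0,0,0,0,0]]' 70
```

```text
clock: 15.52
eef_pos: [0.4273, -0.2907, -0.0224]
orientation: [0.993, -0.117, 0.0, -0.0]
contact_force: [-1.0, 0.6, -0.0]
width: 0.0234
grasp_force: 0.0
clock: 16.02
eef_pos: [0.4273, -0.2907, -0.0222]
orientation: [0.993, -0.117, 0.0, -0.0]
contact_force: [-1.6, -0.5, 4.9]
width: 0.0146
grasp_force: 69.0
```

```bash
python3 -m creep '[[-0.8,0,0,-0.01,0,0,0],[-0.8,0,0,-0.02,0,0,0],[-0.8,0,0,-0.03,0,0,0],[-0.8,0,0,-0.03,0,0,0],[-0.8,0,0,0,0,0,0]]' 70; python3 -m creep '[[-0.8,0,0,-0.03,0,0,0],[-0.8,0,0,-0.04,0,0,0],[-0.8,0,0,-0.03,0,0,0],[-0.8,0,0,-0.01,0,0,0],[-0.8,0,0,0,0,0,0]]' 70
python3 - <<'E'
from h import *
s=r.read_state(); print(s["eef_pos"],s["width"],s["grasp_force"],np.round(s["contact_force"],2))
f,s=wrist(); save("w6.png",f["color"])
a=cv2.imread("pics/w6.png",0)
for v in list(range(10,130,6)): print(v,' '.join('%3d'%x for x in a[v,265:395:4]))
E
```

```text
clock: 16.65
eef_pos: [0.4286, -0.2916, 0.0696]
orientation: [0.993, -0.117, 0.002, 0.001]
contact_force: [1.5, 0.4, -2.6]
width: 0.0142
grasp_force: 68.4
clock: 17.27
eef_pos: [0.4269, -0.2903, 0.1769]
orientation: [0.993, -0.117, -0.0, -0.0]
contact_force: [-0.2, -0.4, -1.9]
width: 0.014
grasp_force: 68.7
[ 0.4269359  -0.29031582  0.17686817] 0.01403253697960357 68.69421064853668 [-0.17 -0.36 -1.94]
10 174 174 174 174 174 174 174 174 174 174 174 174 174 174 174 174 174 174 174 174 174 174 174 174 173 175 174 174 173 174 174 174 173
16 173 174 174 174 174 175 174 174 174 174 175 174 173 171 170 172 173 174 174 174 174 174 174 174 174 174 174 174 174 173 174 174 173
22 174 174 173 174 174 175 170 145 139 142 146 148 151 152 148 152 151 149 146 142 139 137 165 174 174 174 174 174 173 174 174 174 174
28 174 174 174 157 137 144 151 136  79  40  40  62  87  98 107  99  92  65  40  32  51 123 149 144 137 150 173 174 174 174 174 174 173
34 174 134 138 142 107  38  72 108 128 172 175 174 174 174 174 174 174 175 174 172 142 109  95  36  84 133 137 130 173 175 174 174 174
40 141 146  65  80 1
[... 1309 characters left out ...]
 176 175 176 175 175
100 143 142 143 142 144 143 143 143 143 142 143 143 134 128 128 130 173 174 175 175 174 172 174 175 176 176 175 175 176 175 175 175 175
106 143 142 143 143 142 143 143 143 143 143 135 128 128 128 129 129 172 173 174 173 173 172 172 173 174 176 175 175 176 176 176 176 175
112 143 143 142 143 143 143 143 143 144 132 128 128 128 128 129 130 173 173 172 173 173 173 173 173 172 176 176 175 175 175 176 175 175
118 142 141 141 142 143 143 143 143 143 128 128 128 128 129 128 130 172 173 173 173 173 174 173 173 173 173 176 175 175 175 176 176 176
124 142 142 142 141 143 142 141 144 130 129 128 129 129 129 129 172 173 173 174 174 174 174 173 172 173 173 174 175 175 176 176 175 176
```

```bash
cat > rim.py <<'E'
from h import *
from scipy.optimize import least_squares
def rimfit(im,f):
    a=cv2.GaussianBlur(cv2.cvtColor(im,cv2.COLOR_RGB2GRAY),(3,3),0).astype(float)
    f=dict(f); f["W"]=np.array(f["hand_eye"]); pts=[]
    for u in range(262,390,3):
        c=a[0:110,u]; k=np.where(c<c[0:6].mean()-14)[0]
        if c[0:6].std()<4 and len(k): pts.append((u,k[0]-.5))
    pts=np.array(pts)
    ph=np.radians(np.arange(-80,81,1))
    def res(p):  # x,y,z of top-rim centre in tool, pitch about tool y (droop), fitted with fixed radius
        R=Rn.from_euler("y",p[3]).as_matrix()
        C=np.array([wproj(f,np.array(p[:3])+R@[.0415*np.cos(t),.0415*np.sin(t),0]) for t in ph])
        return np.min(np.hypot(pts[:,None,0]-C[None,:,0],pts[:,None,1]-C[None,:,1]),axis=1)
    out=[]
    for pit in (-.1,0,.1):
        s=least_squares(lambda q:res([q[0],q[1],-.0342-(-.077*0)+q[2],pit]),[.077,0,0]); out.append((pit,s.x.round(4),round(2*s.cost/len(pts),3)))
    return pts,out
E
python3 - <<'E'
from rim import *
im=cv2.cvtColor(cv2.imread("pics/w6.png"),cv2.COLOR_BGR2RGB); f=eyes.grab_frame("wrist")
pts,o=rimfit(im,f); print(len(pts),pts[::5].tolist()); print(*o,sep="\n")
E
```

```text
43 [[262.0, 38.5], [277.0, 27.5], [292.0, 21.5], [307.0, 18.5], [322.0, 16.5], [337.0, 18.5], [352.0, 21.5], [367.0, 28.5], [382.0, 39.5]]
(-0.1, array([0.0757, 0.0009, 0.0062]), np.float64(0.262))
(0, array([0.0738, 0.0009, 0.0044]), np.float64(0.294))
(0.1, array([0.0726, 0.0009, 0.0039]), np.float64(0.328))
```

```bash
python3 - <<'E'
from h import *
from scipy.optimize import least_squares
t=np.linspace(0,2*np.pi,60); cyl=np.array([(.02*np.cos(a),.02*np.sin(a),z) for a in t for z in (0,.02)])
def blob(im,c,r=22):
    g=cv2.cvtColor(im,cv2.COLOR_RGB2GRAY); m=np.zeros_like(g); x,y=map(int,c)
    sub=(g[y-r:y+r,x-r:x+r]<60).astype(np.uint8); n,l,st,_=cv2.connectedComponentsWithStats(sub)
    k=1+np.argmax(st[1:,4]); cs,_=cv2.findContours((l==k).astype(np.uint8),cv2.RETR_EXTERNAL,cv2.CHAIN_APPROX_NONE)
    h=cv2.convexHull(max(cs,key=cv2.contourArea)).reshape(-1,2)+[x-r,y-r]; 
    mm=np.zeros(g.shape,np.uint8); cv2.fillConvexPoly(mm,h.astype(np.int32),1); yy,xx=np.nonzero(mm); return np.array([xx.mean(),yy.mean()]),len(xx)
def pred(pf,c):
    P=np.array([pf(np.array([c[0],c[1],0])+q) for q in cyl]).astype(np.float32); h=cv2.convexHull(P); M=cv2.moments(h); return np.array([M["m10"]/M["m00"],M["m01"]/M["m00"]]),M["m00"]
for n,c in [("scene",(361,246)),("side",(264,249))]:
    f=eyes.grab_frame(n); b,A=blob(f["color"],c)
    s=least_squares(lambda q:pred(lambda X:proj(f,X),q)[0]-b,[.56,.088]); print(n,b,A,pred(lambda X:proj(f,X),s.x)[1],s.x.round(4))
f=eyes.grab_frame("wrist"); T=np.eye(4);T[:3,:3]=Rn.from_quat([9.91596269e-01,1.29370900e-01,7.42270490e-05,-6.83030517e-05]).as_matrix();T[:3,3]=[.568,.2927,.2057]; f["W"]=T@np.array(f["hand_eye"])
im=cv2.cvtColor(cv2.imread("pics/w1.png"),cv2.COLOR_BGR2RGB); b,A=blob(im,(468,212))
s=least_squares(lambda q:pred(lambda X:wproj(f,X),q)[0]-b,[.56,.088]); print("w1",b,A,pred(lambda X:wproj(f,X),s.x)[1],s.x.round(4))
E
```

```text
scene [360.56355932 245.93644068] 236 285.0369380633347 [0.5615 0.0858]
side [263.55092593 249.68055556] 216 234.0336782737868 [0.5602 0.0863]
w1 [467.70816044 212.02904564] 723 785.1241154687013 [0.5629 0.0861]
```

```bash
python3 -m creep '[[-0.8,0,0,-0.01,0,0,-0.1],[-0.8,0,0,0,0,0,-0.13],[-0.8,0,0,0,0,0,-0.12],[-0.8,0,0,0,0,0,-0.06],[-0.8,0,0,0,0,0,0]]' 70; python3 -m creep '[[-0.8,0.0077,-0.0218,0,0,0,0],[-0.8,0.0154,-0.0435,0,0,0,0],[-0.8,0.0154,-0.0435,0,0,0,0],[-0.8,0.0154,-0.0435,0,0,0,0],[-0.8,0.0154,-0.0435,0,0,0,0]]' 70;  python3 -m creep '[[-0.8,0.0154,-0.0435,0,0,0,0],[-0.8,0.0154,-0.0435,0,0,0,0],[-0.8,0.0154,-0.0435,0,0,0,0],[-0.8,0.0077,-0.0218,0,0,0,0],[-0.8,0,0,0,0,0,0]]' 70
```

```text
clock: 18.15
eef_pos: [0.4269, -0.2906, 0.187]
orientation: [0.996, 0.087, -0.001, -0.0]
contact_force: [1.0, 0.2, -1.9]
width: 0.0149
grasp_force: 68.6
clock: 18.77
eef_pos: [0.4614, -0.0844, 0.1874]
orientation: [0.996, 0.087, -0.0, -0.0]
contact_force: [1.5, -0.6, -2.5]
width: 0.0148
grasp_force: 68.7
clock: 19.4
eef_pos: [0.4879, 0.0755, 0.1871]
orientation: [0.996, 0.089, -0.0, -0.0]
contact_force: [-0.3, -0.6, -1.8]
width: 0.0144
grasp_force: 68.7
```

```bash
python3 -m creep '[[-0.8,0,0.001,0.02,0,0,0],[-0.8,0,0,0.04,0,0,0],[-0.8,0,0,0.04,0,0,0],[-0.8,0,0,0.03,0,0,0],[-0.8,0,0,0,0,0,0]]' 70;  python3 -m creep '[[-0.8,0,0,0.005,0,0,0],[-0.8,0,0,0,0,0,0],[-0.8,0,0,0,0,0,0]]' 70
python3 - <<'E'
from rim import *
f,s=wrist(); save("w7.png",f["color"]); print(np.round(s["eef_pos"],4),s["orientation"])
T=np.eye(4);T[:3,:3]=Rn.from_quat(s["orientation"]).as_matrix();T[:3,3]=s["eef_pos"]
t=np.linspace(0,2*np.pi,73); tiles=[]
for n in ("scene","side"):
    g=eyes.grab_frame(n); K=6; c=np.array(proj(g,(T@[.0745,.0009,-.02,1])[:3])); x0,y0=(c-[33,50]).astype(int)
    im=cv2.resize(g["color"][y0:y0+100,x0:x0+66],None,fx=K,fy=K,interpolation=cv2.INTER_CUBIC)
    for z,col in ((-.018,(255,0,0)),(-.030,(0,255,0))):
        P=np.array([(np.array(proj(g,(T@[.0745+.0415*np.cos(a),.0009+.0415*np.sin(a),z,1])[:3]))-[x0,y0]+.5)*K for a in t])
        for q in P[::2]: cv2.circle(im,tuple(np.int32(q)),1,col,-1)
    print(n,x0,y0); tiles.append(im)
    cv2.imwrite(f"pics/raw_{n}.png",cv2.cvtColor(g["color"],cv2.COLOR_RGB2BGR))
save("q4.png",np.hstack(tiles)); print(np.hstack(tiles).shape)
E
```

```text
clock: 20.02
eef_pos: [0.4861, 0.0705, 0.0558]
orientation: [0.996, 0.086, -0.003, 0.001]
contact_force: [0.0, -0.9, -1.5]
width: 0.0143
grasp_force: 68.6
clock: 20.4
eef_pos: [0.4889, 0.0726, 0.0536]
orientation: [0.996, 0.087, 0.001, -0.0]
contact_force: [-0.7, 0.6, -2.1]
width: 0.0146
grasp_force: 68.7
[0.4889 0.0726 0.0536] [ 9.96185656e-01  8.72533372e-02  9.74066655e-04 -2.13687639e-04]
scene 329 175
side 227 183
(600, 792, 3)
```

View pics/q4.png

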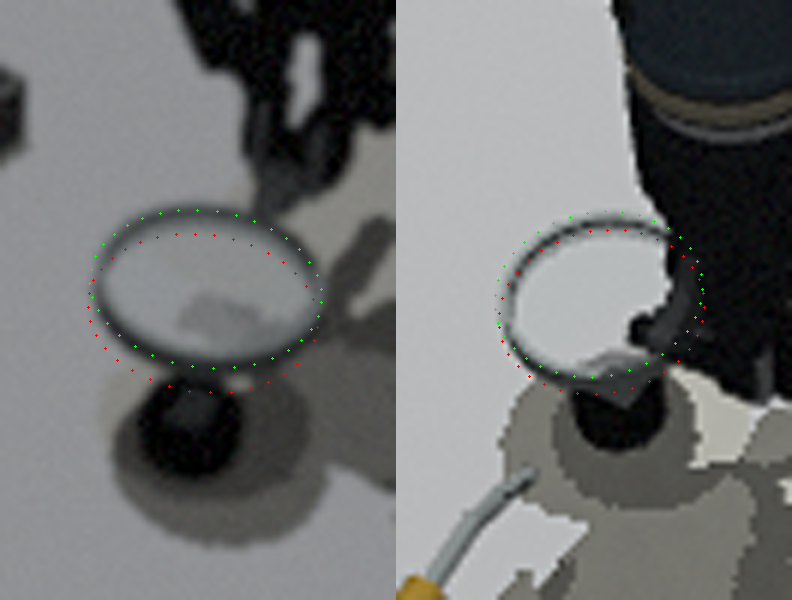

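Scene tile: the rim sits at about tile (92–322, 206–375), close to the predicted rings. Side tile: the rim is at about (500–703, 216–393), also matching. The mount is just below the lens in both. Next I fit the lens height and tilt from these edges.

```bash
cat > lens.py <<'E'
from h import *
from scipy.optimize import least_squares
t=np.linspace(0,2*np.pi,73)
def hull(g,T,p):
    R=Rn.from_euler("xy",[p[4],p[3]]).as_matrix()
    P=np.array([proj(g,(T@np.append(p[:3]+R@[.0415*np.cos(a),.0415*np.sin(a),z],1))[:3]) for a in t for z in (0,-.012)],np.float32)
    return cv2.convexHull(P)
def edges(g,T,p0,angs):
    a=cv2.cvtColor(g["color"],cv2.COLOR_RGB2GRAY).astype(np.float32); h=hull(g,T,p0); c=h.reshape(-1,2).mean(0); out=[]
    for an in angs:
        d=np.array([np.cos(an),np.sin(an)]); k=np.arange(5,35,.25)
        ins=[cv2.pointPolygonTest(h,tuple(map(float,c+d*q)),True) for q in k]; k0=k[np.argmin(np.abs(ins))]
        kk=np.arange(k0-4.5,k0+3.5,.25); v=cv2.remap(a,(c[0]+d[0]*kk)[None].astype(np.float32),(c[1]+d[1]*kk)[None].astype(np.float32),cv2.INTER_LINEAR)[0]
        gr=v[4:]-v[:-4]; i=np.argmax(gr)   # dark rim -> brighter outside
        if gr[i]>12: out.append(c+d*(kk[i]+.5))
    return np.array(out)
def fit(obs,T,p0,prior):
    def res(p):
        e=[cv2.pointPolygonTest(hull(g,T,p),tuple(map(float,q)),True) for g,E in obs for q in E]
        return np.concatenate([e,(p-p0)/prior])
    return least_squares(res,p0,loss="soft_l1",x_scale=[.01,.01,.01,.1,.1],diff_step=1e-3), 
E
python3 - <<'E'
from lens import *
s=r.read_state(); T=np.eye(4);T[:3,:3]=Rn.from_quat(s["orientation"]).as_matrix();T[:3,3]=s["eef_pos"]; print(np.round(s["eef_pos"],4))
p0=np.array([.0745,.0009,-.020,0.01,0.01]); obs=[]
for n,A in (("scene",list(range(150,262,8))+list(range(20,60,8))+list(range(110,150,8))+[340,348,356]),("side",list(range(100,272,8)))):
    g=eyes.grab_frame(n); E=edges(g,T,p0,np.radians(A)); obs.append((g,E)); h=hull(g,T,p0)
    print(n,len(E),[round(cv2.pointPolygonTest(h,tuple(map(float,q)),True),1) for q in E])
for pr in ([.01,.01,.02,.2,.2],[.003,.002,.02,.2,.05]):
    f=fit(obs,T,p0,np.array(pr))[0]; print(f.x.round(4),np.abs(f.fun).mean().round(2)); c=(T@np.append(f.x[:3],1))[:3]; print("lens_under world",c.round(4),"normal",(T[:3,:3]@Rn.from_euler("xy",[f.x[4],f.x[3]]).as_matrix()@[0,0,-1]).round(3))
    print([ [round(cv2.pointPolygonTest(hull(g,T,f.x),tuple(map(float,q)),True),1) for q in E] for g,E in obs])
E
```

```text
[0.4885 0.0727 0.0531]
scene 23 [1.7, 1.6, 1.4, 1.1, 0.0, 0.9, 1.0, 0.9, 0.3, 0.3, -0.2, -0.4, -0.0, -0.8, 0.4, 0.8, 1.1, 2.4, 1.6, 1.8, 1.7, -0.3, 0.0]
side 21 [-1.8, 0.2, 0.1, 0.2, 0.3, 0.8, 0.6, 0.7, 0.2, 2.3, 2.0, 2.5, 2.3, 1.9, 1.7, 2.1, 1.8, 1.6, 1.4, 1.6, 1.9]
[ 0.0696  0.001  -0.0182  0.0531  0.0195] 0.34
lens_under world [0.5572 0.0838 0.0714] normal [-0.05  -0.029  0.998]
[[0.0, 0.1, 0.0, -0.0, -0.9, -0.1, 0.3, 0.5, 0.1, 0.2, -0.2, -0.4, 0.0, -0.7, 0.4, 0.4, 0.4, 0.7, -0.1, 0.1, 0.0, 0.5, 0.9], [-1.1, 0.7, 0.2, -0.0, -0.3, -0.2, -0.7, -0.9, -1.6, 0.4, -0.1, 0.4, 0.3, -0.0, -0.1, 0.4, 0.1, 0.0, -0.0, 0.3, 0.7]]
[ 0.0697  0.001  -0.0182  0.0545  0.0163] 0.37
lens_under world [0.5573 0.0838 0.0714] normal [-0.052 -0.026  0.998]
[[0.0, 0.1, 0.0, 0.0, -0.9, -0.1, 0.3, 0.5, 0.1, 0.2, -0.2, -0.4, 0.0, -0.7, 0.4, 0.5, 0.5, 0.8, -0.1, 0.1, 0.1, 0.5, 0.9], [-1.1, 0.7, 0.2, -0.0, -0.3, -0.2, -0.7, -0.8, -1.5, 0.4, -0.0, 0.4, 0.3, -0.0, -0.1, 0.4, 0.2, 0.1, 0.0, 0.3, 0.7]]
```

```bash
python3 -m creep '[[-0.8,0.0015,-0.0015,0.008,0,0,0],[-0.8,0,0,0.01,0,0,0],[-0.8,0,0,0.007,0,0,0],[-0.8,0,0,0.003,0,0,0],[-0.8,0,0,0,0,0,0]]' 70;  python3 -m creep '[[-0.8,0,0,0,0,0,0],[-0.8,0,0,0,0,0,0],[-0.8,0,0,0,0,0,0],[-0.8,0,0,0,0,0,0]]' 70
python3 - <<'E'
from rim import *
f,s=wrist(); save("w8.png",f["color"]); print(np.round(s["eef_pos"],4),s["orientation"])
P=np.round(wproj(f,[.561,.086,.02])); print("pred mount px",P)
T=np.eye(4);T[:3,:3]=Rn.from_quat(s["orientation"]).as_matrix();T[:3,3]=s["eef_pos"]
print("lens px",np.round(wproj(f,(T@[.0745,.0009,-.02,1])[:3])))
g=cv2.imread("pics/w8.png",0); 
for v in range(int(P[1])-45,int(P[1])+46,6): print(v,' '.join('%3d'%x for x in g[v,int(P[0])-54:int(P[0])+55:4])) if v>=0 else 0
print(int(P[0])-54)
pts,o=rimfit(f["color"],f); print(len(pts),*o,sep="\n")
from lens import *
p0=np.array([.0745,.0009,-.020,0.01,0.01])
for n in("scene","side"):
    g=eyes.grab_frame(n); print(n,[np.round(d["at"]).tolist()+[round(d["p"],2)] for d in recognise("lens_under",n)[:2]],np.round(proj(g,(T@[.0735,.0009,-.02,1])[:3])))
E
```

```text
clock: 21.28
eef_pos: [0.4893, 0.0742, 0.0243]
orientation: [0.996, 0.087, -0.0, 0.0]
contact_force: [0.4, -0.2, -2.0]
width: 0.0145
grasp_force: 68.7
clock: 21.78
eef_pos: [0.4895, 0.0743, 0.0247]
orientation: [0.996, 0.087, 0.0, -0.0]
contact_force: [-0.5, 0.2, -2.1]
width: 0.0146
grasp_force: 68.7
[0.4895 0.0743 0.0247] [ 9.96183841e-01  8.72796327e-02  1.32529887e-04 -5.35919041e-05]
pred mount px [322. 108.]
lens px [322. 105.]
63 149 148 148 148 148 135 133 134 134 133 132 133 133 133 133 133 134 133 133 134 133 134 135 177 182 182 182 182
69 149 148 148 135 133 134 134 134 134 133 134 133 133 132 133 133 132 133 134 134 133 134 134 134 161 182 183 183
75 148 148 133 134 134 133 134 134 133 133 131 109 104 104 103 104 104 110 131 134 134 134 134 133 134 137 182 183
81 148 133 133 133 134 134 133 134 130 104 104 104 104 103 104 104 103 104 104 104 128 133 134 133 133 133 179 182
87 134 133 133 133 133 134 133 113 104 104 103 103 104 103 104 104 103 104 104 104 105 118 133 133 133 133 133 177
93 134 134 134 134 133 133 111 105 104 104 104 119 123 123 123 123 122 122 104 104 103 1
[... 790 characters left out ...]
104 103 102 107 133 135 134 133 134 151 179 178
141 133 133 133 133 133 133 133 134 134 133 133 126 112 105 102 106 112 123 133 133 134 134 134 134 168 180 179 178
147 133 133 133 133 132 133 133 133 133 134 134 134 134 133 133 133 134 134 134 133 133 134 142 177 180 179 179 179
153 133 133 133 133 132 133 133 134 133 134 133 134 134 133 133 133 133 134 134 134 134 141 179 180 179 179 179 179
268
43
(-0.1, array([0.0744, 0.001 , 0.0034]), np.float64(0.257))
(0, array([0.0734, 0.0007, 0.0047]), np.float64(0.352))
(0.1, array([0.0729, 0.001 , 0.0062]), np.float64(0.323))
scene [[263.0, 127.0, 0.85], [203.0, 153.0, 0.66]] [362. 235.]
side [[445.0, 168.0, 0.84], [265.0, 244.0, 0.69]] [262. 241.]
```

```bash
python3 -m creep '[[-0.8,0,0,-0.001,0,0,0],[-0.8,0,0,0,0,0,0],[-0.8,0,0,0,0,0,0],[-0.8,0,0,0,0,0,0],[-0.8,0,0,0,0,0,0]]' 70; python3 -m creep '[[-0.8,0,0,0,0,0,0],[-0.8,0,0,0,0,0,0],[-0.8,0,0,0,0,0,0],[-0.8,0,0,0,0,0,0],[-0.8,0,0,0,0,0,0]]' 70
python3 -c "
from workcell import ticket
print(ticket.job_done())"
```

```text
clock: 22.65
eef_pos: [0.4894, 0.0743, 0.0256]
orientation: [0.996, 0.087, 0.0, -0.0]
contact_force: [1.0, -0.7, -2.2]
width: 0.0145
grasp_force: 68.7
clock: 23.28
eef_pos: [0.4894, 0.0743, 0.0256]
orientation: [0.996, 0.087, 0.0, -0.0]
contact_force: [0.9, 0.6, -1.1]
width: 0.0147
grasp_force: 68.7
the job is handed in; nothing more can be done
None
```

I handed the job in at about 23 s: the trigger was squeezed home for over a second (a first try had missed it) and sprang back, and the magnifier is held still about 24 mm above the specimen by camera estimate, level to about 3° and centred to about 2 mm; no verdict came back.

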